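# Stow the jar rack behind its sprung gate

### The arm

A 6-joint arm with a two-finger parallel gripper is mounted at the origin on the work surface. World frame = base frame: x ahead of the robot, y to its left, z up, the work surface at z = 0. Lengths are in m, angles in rad, forces in N, time in s.
With the tool pointing down it reaches from about 0.225 to 0.725 m from the base axis. Payload 3.1 kg.
Tool frame: the origin (TCP) lies midway between the tips of the shut fingers; the grasp point (between the pads) lies 19 mm behind it (bot.tcp_to_grasp is the distance from the TCP to the grasp point, in m); z points along the fingers, y is the direction in which the jaws open and shut (so a half turn about z gives the same grasp; the last joint's range is limited). The gripper opens to 85 mm and grips with 20 to 120 N. Pads are 22 mm wide; open, the fingers measure 114 mm over their backs; the gripper's body (76 mm by 85 mm) begins 54 mm behind the grasp point. The pads swing forward as they close: fully open they stand 13 mm farther back than shut.
Start: joints at [-1.247, 0.048, 0.099, 1.622, 0, 1.443], TCP at [0.229, -0.472, 0.231] pointing down, gripper open.
Joint ranges: [-2.91, 2.91], [-0.99, 1.94], [-1.21, 1.42], [-2.12, 2.29], [-1.49, 1.47], [-3.14, 3.14]. Speed limits (rad/s): [2.79, 2.79, 3.14, 3.14, 3.14, 3.14].

### API

Orientations are given as [roll, pitch, yaw] about the fixed x, y, z axes, in that order (R = Rz(yaw) Ry(pitch) Rx(roll)).
In Python, from rig import bot gives the robot as it stands.
- The arm moves only by the tool arm_command, never from a script. Its argument "moves" is a list of rows, each a list of 3 entries, a list of its own where there are three numbers: the shift along the world's x, y, z in mm, then the turn about the world's z in degrees, then the opening, from 0 (shut) to 1 (fully open). In form: [[[tx, ty, tz], turn, claw], ...]. A call has 1 to 20 rows; each row is the pose to reach, as a shift and turn from the pose commanded when the call began; what a row does not reach only later rows make up. A row lasts 1/8 s, in which the tool goes at most 62.5 mm and 10.7 degrees, less where a joint would pass 70% of its speed; a pose out of reach is approached as far as the arm can. A call with a gripper value outside its range is refused whole. The fingers move at their own pace and stop on an object; the grip force is fixed at half the most. Time passes only in rows, so rows that repeat a pose let the fingers close. It gives the time, the measured TCP pose, the force and the opening at its end, in the units of the state.
- bot.get_state(): the state, without advancing time (a new reading comes with each control period).
- bot.snapshot(name): name is "scene" or "top" or "wrist"; returns the picture (384x512x3 uint8, blue, green, red); there is no depth.
- bot.get_calibration(name): a dict with "intrinsics" (3x3 intrinsics, pixels), "pose" (4x4, takes a point from camera to world coordinates); the wrist camera has in their place "mount" (4x4, takes a point from camera to tool coordinates, whose origin is the TCP and whose axes are the flange's). Camera axes: x right, y down, z forward; pixel columns grow to the right and rows downward; lengths in m; the calibration is good to about 2 mm. A picture is of the moment at which its call begins: read the wrist's pose just before it. get_calibration takes no time and is no camera call.
- bot.close_job(): hands the job in, once; it reports no verdict.
Trained networks look in the newest picture that a camera, given by its name, has taken for a name from the list of things; names that differ only in an ending like _2 or _b are one class to them, and where a whole thing is asked for, a point or a joint stands for the part that bears it (a point fixed in the world has none). Each returns a list of dicts, best first, with "confidence" (0 to 1); they miss things now and then, are a little off and sometimes report something else, mostly with a low value. They report only what shows in the picture. A call takes as long as a camera call. They do not tell look-alikes from the thing itself.
- bot.look_for(camera, name): "at" ([x, y, z] in m, in the coordinates of the camera as it stood for that picture, good to about 4 mm: the middle of the surface that is visible of it).
The state is a dict: "t": time; "q": joint angles; "joint_vel": joint speeds; "joint_torque": joint torques, N m; "position": TCP position; "ee_rot": TCP orientation; "contact_force": force on the tool from outside, world axes, zero at the start; "wrist_torque": the same for the moment, N m; "opening": finger opening in m.
Only numpy, scipy, OpenCV 4.12 (cv2) and the standard library are available. Lean on these libraries where they do the work, as an engineer would, in place of code of your own. Each camera call takes 0.05 s, during which the arm holds its last target.

### The job

Put the rack of paint jars away in its storage bay: press the gate's thumb plate down with one finger and keep it held while you push the rack by its upright rear board, along the lane past the raised gate, fully home against the back stop. Then let go so that the gate springs shut behind the jars. Slide the rack only, never lift or tip it, keep the gate off the jars, and leave everything else on the bench where it stands.

Things in the scene. Friction and masses are not known exactly. Their poses are not given: they have to be found in the camera images.
- bay: fixed plywood storage bay; origin on the bench, mid-lane; x along the lane the way the rack goes in, y left, z up. Lane floor 6 mm up, from x -150 to the back stop at x 197 (62 mm high); lane 80 mm wide, open above and at the -x end, between walls 12 mm thick: left y 40 to 52, 50 mm high; right 46 mm high. Right of it a 36 mm high brush trough to y -126.
- rack: loose wooden jar rack, 0.3 to 0.52 kg, in the lane, outside the gate. Origin on its underside below the middle of its upright rear push board, x forward. Board x -5 to 5 mm, 60 wide, 70 tall; low neck 8 mm high to x 55; then block with four capped jars, x 55 to 130, 73 wide, 48 tall. Starts with its front 15 to 60 mm short of the gate leaf.
- gate (a joint): angle of the sprung rocker gate, rad: 0 shut, stop at 1.35. Pressing the thumb plate down swings the leaf up and left. Clear of the jars by 3 mm at 0.8, by over 10 mm at 1.1. The rack cannot push it open. A spring shuts it when let go; holding it open takes 2 to 4 N on the plate's outer half.
- gate_shaft (a point): fixed point on the axis of the gate's hinge shaft, on top of the left wall, at bay x 0, y 46, z 62 mm. The shaft (8 mm thick) runs along the lane from bay x -148 to 137, in bearings at x -144, 82 and 132 (10 mm long, 12 wide, top at z 72).
- gate_leaf (a point): middle of the lower edge of the gate's aluminium leaf (moves with the gate). The leaf, 5 mm thick, stands across the lane at bay x 110 mm; shut, it spans bay y 26 to -16 with its lower edge at z 35 mm and bars the jars. Raised to 1.1 rad its arm stands up to 120 mm above the bench.
- gate_pad (a point): point on top of the gate's thumb plate, 40 mm out from the shaft, bay x -35 (moves with the gate). Flat plate left of the left wall, bay x -135 to 65, 10 to 52 mm out from the shaft. Shut, it slopes up to the left at 40 deg, outer edge at z 95; at 1.1 rad it slopes down at 23 deg, this point at z 48. Press it anywhere along its length; a finger can slide along it.
- home (a point): fixed point on the lane floor (bay x 67, y 0, z 6 mm) where the rack's origin lies when the rack touches the back stop. The rear of the jar block is then 12 mm past the middle of the gate leaf, and the push board's rear face at bay x 62.
- bottle: bystander: white squeeze bottle, 54 mm across, 130 mm tall; origin under its middle
- small_jar: bystander: small white jar, 38 mm across, 45 mm tall; origin under its middle
- big_jar: bystander: large black jar, 80 mm across, 85 mm tall; origin under its middle
- tape: bystander: roll of masking tape lying flat, 84 mm across, 24 mm tall; origin under its middle
- brush_pot: bystander: black pot of brushes, 76 mm across, pot 85 mm tall, brushes to about 190 mm; origin under its middle
- palette_knife: bystander: palette knife lying flat, 200 mm long; origin under its middle
- rinse_cup: bystander: white cup, 70 mm across, 75 mm tall; origin under its middle
There are look-alikes about, which are no part of the job. Leave any blue or purple look-alike of the rack alone.

How it is judged:
By the outcome, as a careful person would: the job done as asked, in the order asked, and still so for the second after the job is handed in, with the robot touching nothing.
It also fails if it takes over 35 s, if anything falls off the work surface, if the arm or the gripper's body presses on something with over 40 N, if the wrist force passes 120 N, or if a joint passes its speed limit or range.

## Working session

There is one attempt and no reset: what is moved stays moved. The work goes in short steps, Python scripts to look and compute and a tool call to move; the robot and the scene stay as the last step left them, time stands still between calls to the robot, and variables do not carry over. Pictures are saved under pics/ and viewed, and the job is handed in when it is done.

Besides the shell and the picture viewer there is one more tool, called after "Call:" as name(argument=value, ...) on one line, values as JSON. arm_command: Moves the arm, as the interface text tells. Its arguments: {"type":"object","properties":{"moves":{"type":"array","items":{"type":"array"}}},"required":["moves"]}

```bash
mkdir -p pics; cat > h.py <<'E'
import numpy as np, cv2
from rig import bot
def snap(n,f):
    im=bot.snapshot(n); cv2.imwrite('pics/'+f,im); return im
E
python3 - <<'E'
from h import *
s=bot.get_state(); print(s)
for n in ("scene","top"):
    snap(n,n+'1.png'); c=bot.get_calibration(n); print(n,c)
    T=np.array(c['pose'])
    for k in ("bay","rack","gate","gate_pad","gate_leaf"):
        for r in bot.look_for(n,k)[:3]:
            p=T@np.r_[r['at'],1]; print(n,k,round(r['confidence'],2),p[:3].round(3))
E
```

```text
{'t': 0.0, 'q': array([-1.24679916e+00,  4.87624700e-02,  9.75321137e-02,  1.62200884e+00,
        1.46367029e-05,  1.44296896e+00]), 'joint_vel': array([-0.00159971, -0.00010085, -0.00018999,  0.00094778, -0.00044205,
        0.00031281]), 'joint_torque': array([ 6.50300299e-04, -3.38780022e+01,  3.20016253e+01,  2.02885835e-02,
        7.98107394e-07,  3.67719508e-06]), 'position': array([ 0.2289943 , -0.47171763,  0.23007814]), 'ee_rot': array([-3.13917158e+00, -3.25932401e-04,  4.51824124e-01]), 'contact_force': array([-0.39683699, -0.2837623 ,  0.13009109]), 'wrist_torque': array([ 0.03729554,  0.02467369, -0.01508998]), 'opening': 0.0850674844799423}
scene {'intrinsics': array([[499.65765751,   0.        , 258.66043271],
       [  0.        , 499.65765751, 188.89499396],
       [  0.        ,   0.        ,   1.        ]]), 'pose': array([[ 0.56681048,  0.69589922, -0.44096502,  1.10991185],
       [ 0.82368792, -0.46812997,  0.31998834, -0.45687857],
       [ 0.01625069, -0.54459031, -0.83854476,  1.27557037],
       [ 0.        ,  0.        ,  0.        ,  1.        ]])}
scene
[... 368 characters left out ...]
278704],
       [  0.        , 439.69644282, 189.40622094],
       [  0.        ,   0.        ,   1.        ]]), 'pose': array([[ 0.01488096, -0.99535517,  0.09511385,  0.32678077],
       [-0.99982899, -0.01585712, -0.00951543, -0.00191606],
       [ 0.01097946, -0.09495598, -0.99542092,  1.65855042],
       [ 0.        ,  0.        ,  0.        ,  1.        ]])}
top bay 0.94 [ 0.593 -0.08   0.005]
top bay 0.26 [0.544 0.171 0.092]
top rack 0.87 [ 0.558 -0.051  0.031]
top rack 0.78 [0.334 0.143 0.018]
top rack 0.56 [ 0.316 -0.209  0.02 ]
top gate 0.76 [0.515 0.008 0.08 ]
top gate_leaf 0.66 [0.519 0.011 0.076]
top gate_leaf 0.53 [ 0.302  0.307 -0.001]
top gate_leaf 0.16 [ 0.592 -0.084  0.007]
```

View pics/scene1.png

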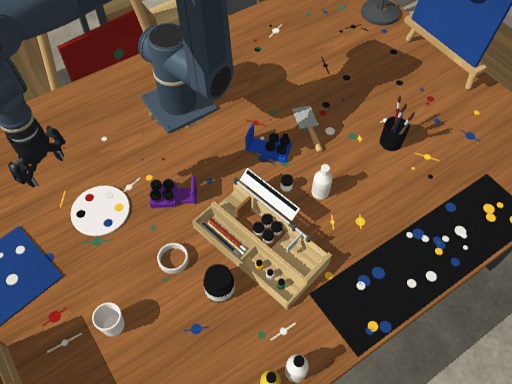

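View pics/top1.png

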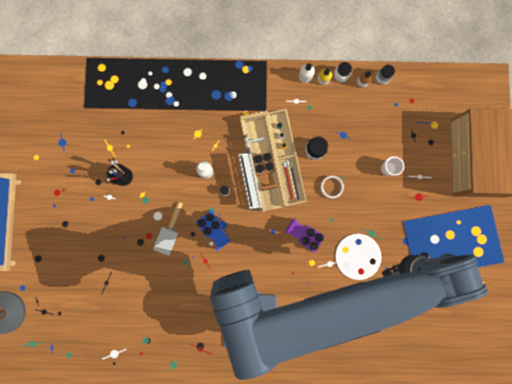

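The real rack is the wooden one with a rear board in the bay's lane, at top (263,165) and scene (267,228). The blue rack (top 212,229) and the purple one (top 306,235) are look-alikes on the open bench. I'll confirm this in a crop.

```bash
python3 - <<'E'
from h import *
a=cv2.imread('pics/scene1.png')[160:310,180:340]; b=cv2.imread('pics/top1.png')[95:220,190:340]
cv2.imwrite('pics/c1.png',cv2.resize(a,None,fx=4.9,fy=4,interpolation=cv2.INTER_CUBIC)[:, :800])
cv2.imwrite('pics/c1.png',cv2.resize(a,None,fx=4,fy=4,interpolation=cv2.INTER_CUBIC))
cv2.imwrite('pics/c2.png',cv2.resize(b,None,fx=4.8,fy=4.8,interpolation=cv2.INTER_CUBIC))
E
```

```text
(no output)
```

View pics/c1.png

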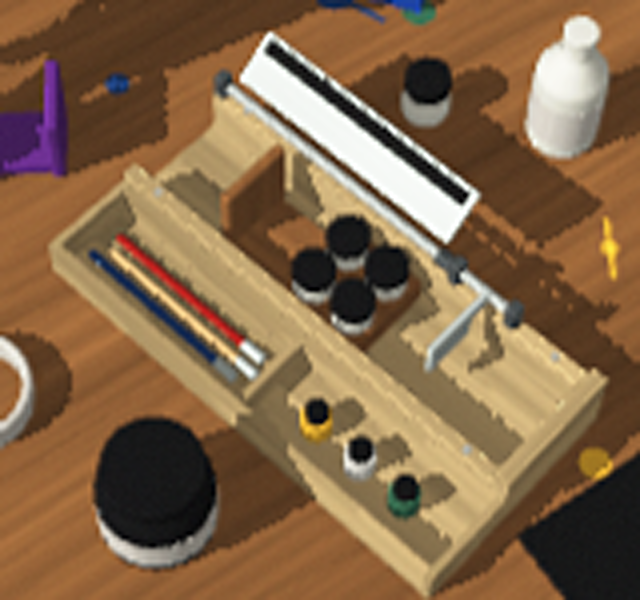

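View pics/c2.png

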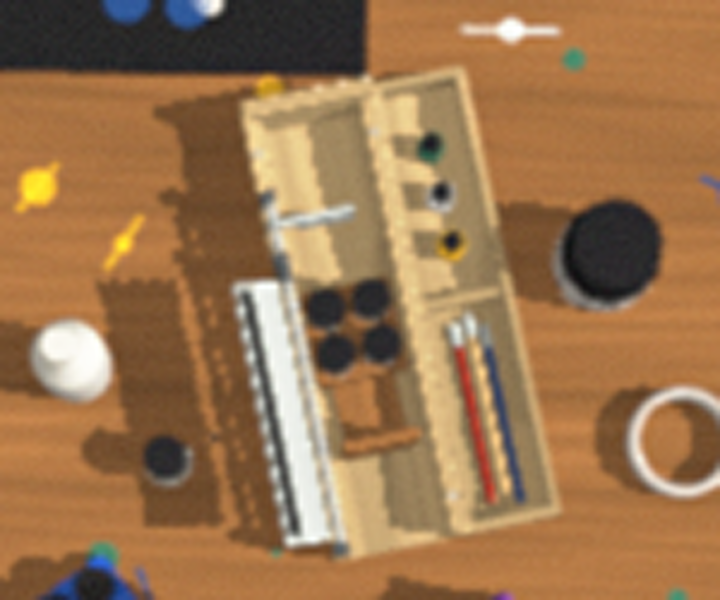

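```bash
cat >> h.py <<'E'
def proj(n,P):
    c=bot.get_calibration(n); T=np.linalg.inv(np.array(c['pose'])); K=np.array(c['intrinsics'])
    P=np.atleast_2d(P); q=(K@(T[:3,:3]@P.T+T[:3,3:])).T; return q[:,:2]/q[:,2:]
def ray(n,uv,z):
    c=bot.get_calibration(n); T=np.array(c['pose']); d=T[:3,:3]@np.linalg.inv(c['intrinsics'])@np.array([uv[0],uv[1],1.])
    return T[:3,3]+d*(z-T[2,3])/d[2]
def b2w(pose,P):
    x,y,a=pose; P=np.atleast_2d(P)/1000.; c,s=np.cos(a),np.sin(a)
    return np.c_[x+c*P[:,0]-s*P[:,1], y+s*P[:,0]+c*P[:,1], P[:,2]]
E
python3 - <<'E'
from h import *
from scipy.optimize import least_squares
s=lambda u,v:(180+u/4,160+v/4)
t=lambda u,v:(190+u/4.8,95+v/4.8)
obs=[('scene',s(222,80),(-144,46,68)),('scene',s(455,262),(82,46,68)),('scene',s(513,312),(132,46,68)),
('scene',s(52,250),(-150,-126,36)),('scene',s(135,168),(-150,-52,46)),
('top',t(340,548),(-144,46,68)),('top',t(283,265),(82,46,68)),('top',t(267,200),(132,46,68)),
('top',t(560,512),(-150,-126,36)),('top',t(452,532),(-150,-46,46))]
def f(p): return np.concatenate([proj(n,b2w(p,P))[0]-uv for n,uv,P in obs])
r=least_squares(f,[0.55,-0.05,0.2],loss='soft_l1'); print(r.x); print(f(r.x).reshape(-1,2).round(1))
p=r.x
im={n:cv2.imread(f'pics/{n}1.png') for n in('scene','top')}
# rack: refine x along lane. board top z 76, rear/front; jar tops z54
print('home',b2w(p,(67,0,6)),'pad',b2w(p,(-35,46+40,100)))
for n,uvs in (('top',[t(343,437),t(420,430),t(382,442)]),('scene',[s(285,147),s(222,190)])):
    for uv in uvs:
        w=ray(n,uv,.076); d=w[:2]-p[:2]; c,q=np.cos(p[2]),np.sin(p[2]); print(n,'board top bay mm',(1000*np.array([c*d[0]+q*d[1],-q*d[0]+c*d[1]])).round(1))
for n,uvs in (('top',[t(325,305),t(372,298),t(335,352),t(380,342)]),('scene',[s(350,238),s(313,270),s(387,268),s(353,300)])):
    for uv in uvs:
        w=ray(n,uv,.054); d=w[:2]-p[:2]; c,q=np.cos(p[2]),np.sin(p[2]); print(n,'jar top bay mm',(1000*np.array([c*d[0]+q*d[1],-q*d[0]+c*d[1]])).round(1))
for n,sc,o,nm in(('scene',4,(180,160),'c1'),('top',4.8,(190,95),'c2')):
    a=cv2.imread(f'pics/{nm}.png')
    def L(P,col=(0,0,255)):
        q=((proj(n,b2w(p,P))-o)*sc).round().astype(int); cv2.polylines(a,[q.reshape(-1,1,2)],False,col,1)
    L([(-148,46,62),(137,46,62)]);L([(-150,40,50),(197,40,50)],(255,0,0));L([(-150,-40,46),(197,-40,46)],(255,0,0));L([(-150,-126,36),(197,-126,36)],(255,0,0));L([(197,40,62),(197,-40,62)],(0,255,0))
    c,q=np.cos(.698),np.sin(.698)
    L([(x,46+r*c,62+r*q) for x,r in((-135,10),(65,10),(65,52),(-135,52),(-135,10))],(0,0,255))
    cv2.imwrite(f'pics/o_{n}.png',a)
E
```

```text
[ 0.55934591 -0.04690436  0.21718998]
[[-0.1 -0.9]
 [ 0.3  0.5]
 [-0.3 -0.9]
 [-1.4 -2. ]
 [-3.6  0.6]
 [-0.4 -0.5]
 [-1.  -1.9]
 [-0.4 -1.5]
 [-0.6 -0.2]
 [ 1.  -0.2]]
home [[ 0.62477187 -0.03246677  0.006     ]] pad [[0.50663634 0.0295332  0.1       ]]
top board top bay mm [-64.8  25.9]
top board top bay mm [-71.2 -32.1]
top board top bay mm [-74.3  -2.1]
scene board top bay mm [-65.2  30.1]
scene board top bay mm [-72.6 -26. ]
top jar top bay mm [40.1 18. ]
top jar top bay mm [ 38.2 -18.6]
top jar top bay mm [ 2.8 17.8]
top jar top bay mm [  3.5 -17.7]
scene jar top bay mm [10.2 16.9]
scene jar top bay mm [  8.8 -19.6]
scene jar top bay mm [45. 17.]
scene jar top bay mm [ 44.8 -17.7]
```

View pics/o_scene.png

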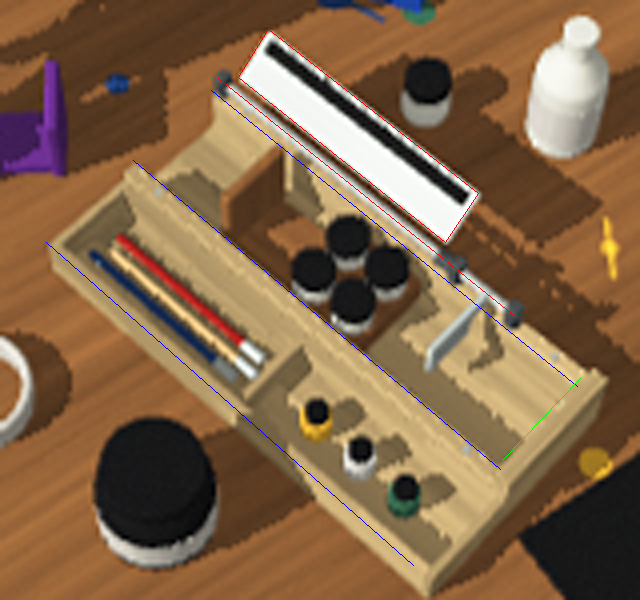

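View pics/o_top.png

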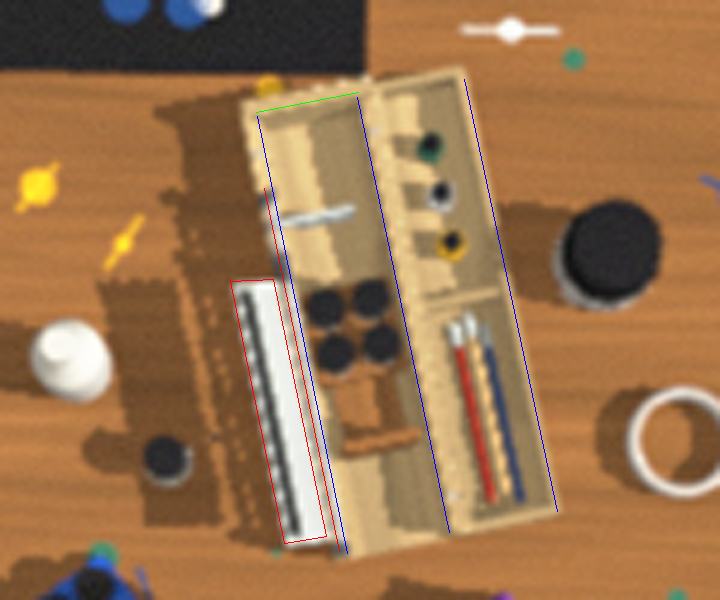

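```bash
python3 - <<'E'
from h import *
p=[ 0.55934591,-0.04690436,0.21718998]
print(b2w(p,[(-97,41,0),(51,41,0)]).round(4))
print(bot.get_calibration('wrist')['mount'])
for k in('small_jar','bottle','big_jar','tape','palette_knife','rinse_cup','brush_pot'):
    T=np.array(bot.get_calibration('top')['pose'])
    for r in bot.look_for('top',k)[:2]:
        w=(T@np.r_[r['at'],1])[:3]; d=w[:2]-p[:2]; c,q=np.cos(p[2]),np.sin(p[2]); print(k,round(r['confidence'],2),w.round(3),'bay',(1000*np.array([c*d[0]+q*d[1],-q*d[0]+c*d[1]])).round(0))
s=bot.get_state(); print(s['position'],s['ee_rot'],s['t'])
E
```

```text
[[ 0.4558 -0.0278  0.    ]
 [ 0.6003  0.0041  0.    ]]
[[ 1.78864851e-03 -9.58448331e-01 -2.85260578e-01  7.22398153e-02]
 [ 9.99998354e-01  1.80081364e-03  2.19654380e-04 -5.00524027e-04]
 [ 3.03173766e-04 -2.85260502e-01  9.58449975e-01 -1.42515748e-01]
 [ 0.00000000e+00  0.00000000e+00  0.00000000e+00  1.00000000e+00]]
small_jar 0.56 [0.476 0.106 0.047] bay [-48. 168.]
bottle 0.8 [0.542 0.175 0.088] bay [ 31. 221.]
big_jar 0.96 [ 0.63  -0.236  0.086] bay [  29. -200.]
big_jar 0.27 [ 0.499 -0.303  0.019] bay [-114. -237.]
tape 0.49 [ 0.498 -0.305  0.019] bay [-116. -239.]
palette_knife 0.92 [0.304 0.308 0.004] bay [-173.  402.]
rinse_cup 0.62 [ 0.574 -0.529  0.036] bay [ -89. -474.]
brush_pot 0.73 [0.524 0.483 0.068] bay [ 80. 525.]
[ 0.2291782  -0.47234207  0.23134293] [3.14151369e+00 5.06878727e-05 4.51771024e-01] 0.95
```

Call:
arm_command(moves=[[[20,40,0],-2,0.82],[[45,88,0],-4,0.82],[[70,137,0],-6,0.82],[[95,186,0],-8,0.82],[[120,235,0],-10,0.82],[[145,284,0],-12,0.82],[[170,333,0],-13.4,0.82],[[195,382,0],-13.4,0.82],[[215,421,0],-13.4,0.82],[[227,444,0],-13.4,0.82],[[227,444,-40],-13.4,0.82],[[227,444,-70],-13.4,0.82],[[227,444,-80],-13.4,0.82],[[227,444,-80],-13.4,0.82]])

```text
t: 2.7
position: [0.4558, -0.0283, 0.1511]
ee_rot: [-3.141, 0.001, 0.218]
contact_force: [0.0, -0.7, 0.6]
opening: 0.0698
```

```bash
python3 - <<'E'
from h import *
s=bot.get_state(); print(s['t'],s['position'],s['ee_rot'],s['contact_force'],s['opening'])
a=snap('scene','s2.png'); b=snap('wrist','w2.png')
cv2.imwrite('pics/s2c.png',cv2.resize(a[110:310,150:350],None,fx=3,fy=3,interpolation=cv2.INTER_CUBIC))
p=[ 0.55934591,-0.04690436,0.21718998]
d=s['position'][:2]-p[:2]; c,q=np.cos(p[2]),np.sin(p[2]); print('bay',(1000*np.array([c*d[0]+q*d[1],-q*d[0]+c*d[1]])).round(1))
E
```

```text
2.7 [ 0.45583375 -0.02833989  0.15113501] [-3.14120009e+00  8.52379192e-04  2.17722022e-01] [ 0.01858267 -0.65938171  0.63065228] 0.06978917040821442
bay [-97.1  40.4]
```

View pics/s2c.png

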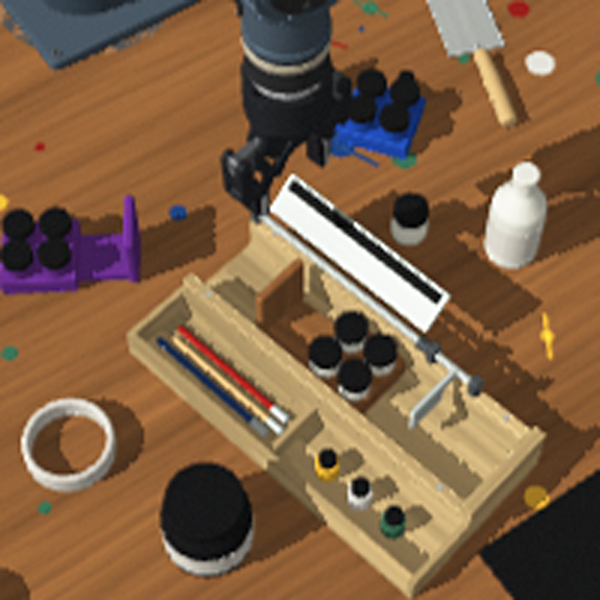

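View pics/w2.png

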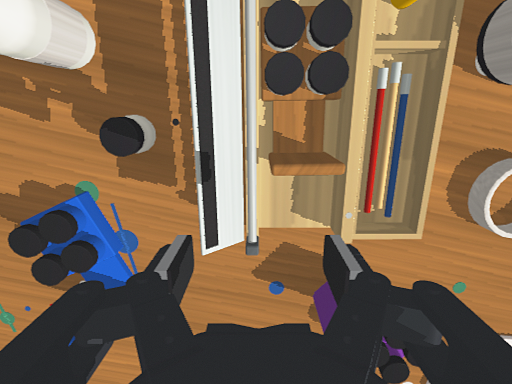

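```bash
cat >> h.py <<'E'
from scipy.spatial.transform import Rotation as Ro
PB=[ 0.55934591,-0.04690436,0.21718998]
def wproj(s,P):
    c=bot.get_calibration('wrist'); T=np.eye(4); T[:3,:3]=Ro.from_euler('xyz',s['ee_rot']).as_matrix(); T[:3,3]=s['position']
    Ti=np.linalg.inv(T@np.array(c['mount'])); q=(np.array(c['intrinsics'])@(Ti[:3,:3]@np.atleast_2d(P).T+Ti[:3,3:])).T; return q[:,:2]/q[:,2:]
def plate(g):
    a=.698-g; c,q=np.cos(a),np.sin(a)
    return [(x,46+r*c,62+r*q) for x,r in((-135,10),(65,10),(65,52),(-135,52),(-135,10))]
E
python3 - <<'E'
from h import *
s=bot.get_state(); a=cv2.imread('pics/w2.png')
def L(P,col):
    cv2.polylines(a,[wproj(s,b2w(PB,P)).round().astype(int).reshape(-1,1,2)],False,col,1)
L([(-148,46,62),(0,46,62)],(0,0,255)); L(plate(0),(0,0,255))
L([(-150,40,50),(60,40,50)],(255,0,0));L([(-150,-40,46),(60,-40,46)],(255,0,0));L([(-150,-126,36),(60,-126,36)],(255,0,0))
L([(-74,30,76),(-74,-30,76)],(0,255,0));L([(-64,30,76),(-64,-30,76)],(0,255,0))
for f in (-39,):
  for y in(6,-8.5,76,90.5):
    w=b2w(PB,[(-97,y,0)]); w[:,2]=s['position'][2]+.009; cv2.circle(a,tuple(wproj(s,w)[0].round().astype(int)),3,(255,0,255),-1)
cv2.imwrite('pics/w2o.png',a)
E
```

```text
(no output)
```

View pics/w2o.png

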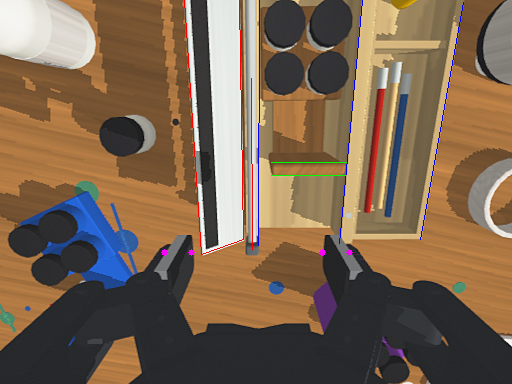

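Call:
arm_command(moves=[[[0,0,-20],0,0.82],[[0,0,-40],0,0.82],[[0,0,-50],0,0.82],[[0,0,-60],0,0.82],[[0,0,-70],0,0.82],[[0,0,-80],0,0.82],[[0,0,-90],0,0.82],[[0,0,-100],0,0.82],[[0,0,-105],0,0.82],[[0,0,-105],0,0.82]])

```text
t: 4.05
position: [0.4566, -0.0285, 0.0462]
ee_rot: [3.141, -0.001, 0.218]
contact_force: [1.1, 2.5, 3.4]
opening: 0.0695
```

```bash
cat >> h.py <<'E'
def view(tag,gs=(1.1,),bx=None):
    s=bot.get_state(); print(s['t'],s['position'].round(4),s['ee_rot'].round(3),s['contact_force'].round(1),s['opening'])
    d=s['position'][:2]-PB[:2]; c,q=np.cos(PB[2]),np.sin(PB[2]); print('bay',(1000*np.array([c*d[0]+q*d[1],-q*d[0]+c*d[1]])).round(1))
    b=snap('wrist',f'w{tag}.png'); a=snap('scene',f's{tag}.png')
    a=cv2.resize(a[140:310,160:350],None,fx=4,fy=4,interpolation=cv2.INTER_CUBIC); cv2.imwrite(f'pics/s{tag}c.png',a[:600])
    for g in gs: cv2.polylines(b,[wproj(s,b2w(PB,plate(g))).round().astype(int).reshape(-1,1,2)],False,(0,0,255),1)
    if bx is not None:
        for e in(-5,5): cv2.polylines(b,[wproj(s,b2w(PB,[(bx+e,30,76),(bx+e,-30,76)])).round().astype(int).reshape(-1,1,2)],False,(0,255,0),1)
    cv2.imwrite(f'pics/w{tag}.png',b)
E
python3 -c "
from h import *
view(3,(1.1,),-68)"
```

```text
4.05 [ 0.4566 -0.0285  0.0462] [ 3.141e+00 -1.000e-03  2.180e-01] [1.1 2.5 3.4] 0.06949422726033277
bay [-96.3  40.1]
```

View pics/s3c.png

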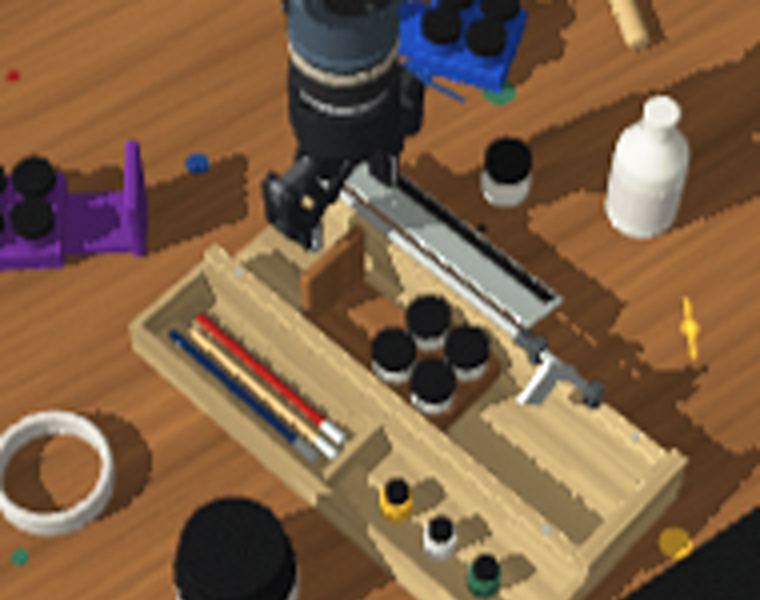

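View pics/w3.png

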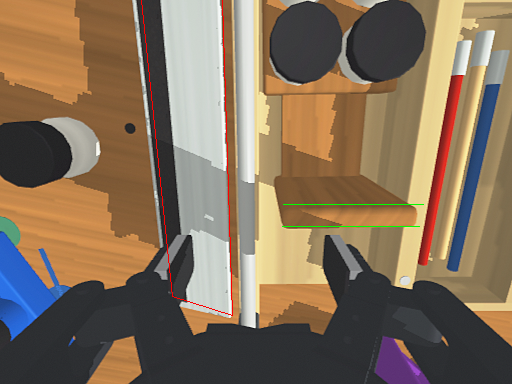

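Call:
arm_command(moves=[[[0,0,-4],0,0.82],[[0,0,-7],0,0.82],[[0,0,-7],0,0.82]])

```text
t: 4.53
position: [0.4561, -0.0284, 0.0391]
ee_rot: [3.142, 0.0, 0.218]
contact_force: [0.7, -0.2, 4.4]
opening: 0.0699
```

```bash
python3 -c "
from h import *
view(4,(1.1,1.3),-68)"
```

```text
4.525 [ 0.4561 -0.0284  0.0391] [3.142 0.    0.218] [ 0.7 -0.2  4.4] 0.06985546308383234
bay [-96.9  40.3]
```

View pics/s4c.png

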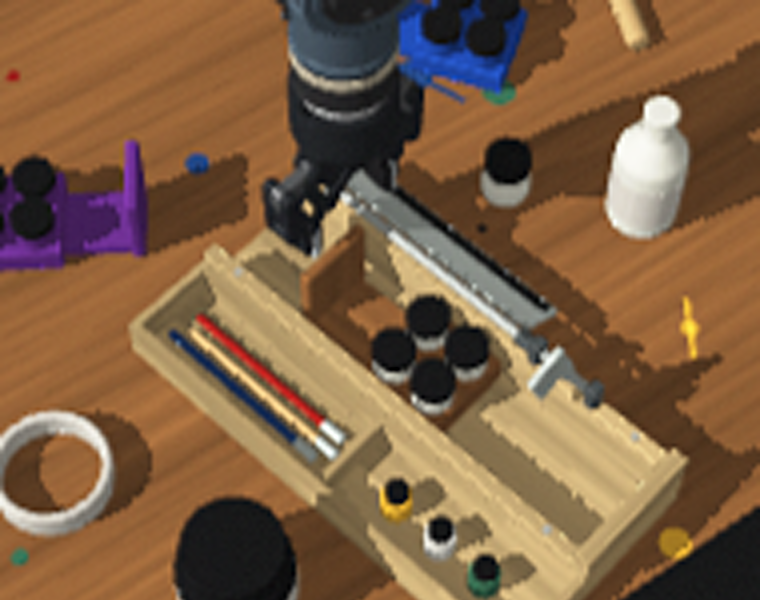

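View pics/w4.png

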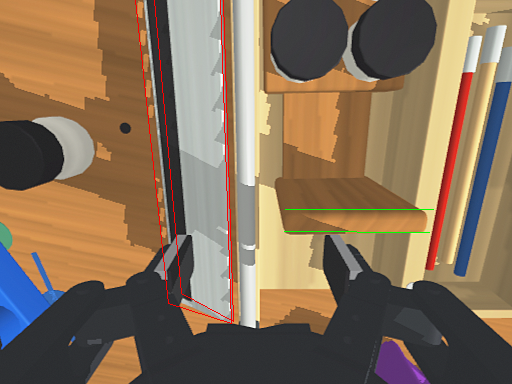

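Call:
arm_command(moves=[[[5.9,1.3,0],0,0.82],[[9.8,2.2,0],0,0.82],[[13.7,3.0,0],0,0.82],[[17.6,3.9,0],0,0.82],[[23.4,5.2,0],0,0.82],[[29.3,6.5,0],0,0.82],[[35.2,7.8,0],0,0.82],[[41.0,9.1,0],0,0.82],[[46.9,10.3,0],0,0.82],[[48.8,10.8,0],0,0.82]])

```text
t: 5.88
position: [0.5021, -0.0175, 0.0383]
ee_rot: [-3.141, 0.007, 0.217]
contact_force: [-8.8, 0.3, 5.2]
opening: 0.0701
```

```bash
python3 -c "
from h import *
view(5,(1.1,1.3),-31)"
```

```text
5.875 [ 0.5021 -0.0175  0.0383] [-3.141  0.007  0.217] [-8.8  0.3  5.2] 0.07005920207151069
bay [-49.5  41. ]
```

View pics/s5c.png

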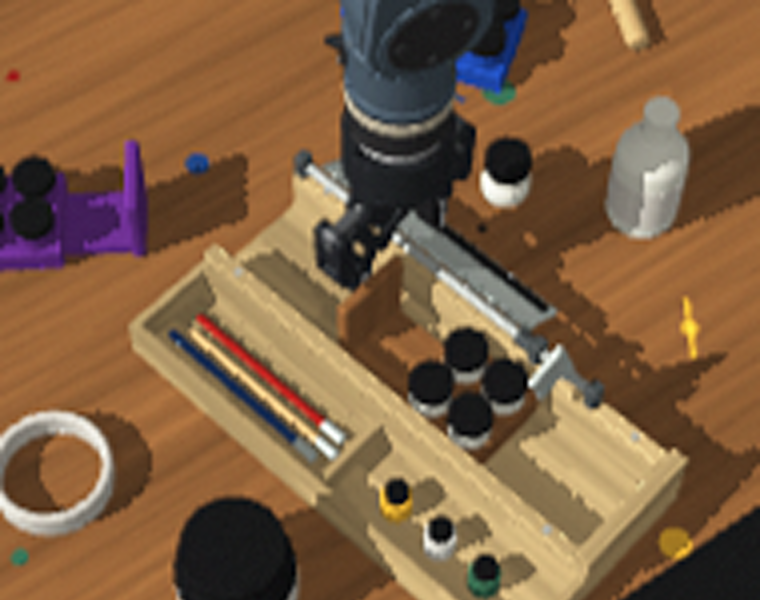

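View pics/w5.png

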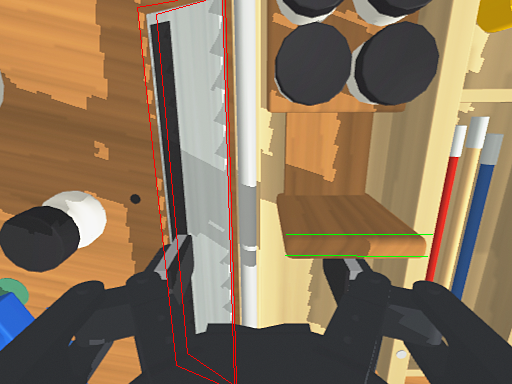

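Call:
arm_command(moves=[[[4.9,1.1,0],0,0.82],[[9.8,2.2,0],0,0.82],[[14.6,3.2,0],0,0.82],[[19.5,4.3,0],0,0.82],[[24.4,5.4,0],0,0.82],[[29.3,6.5,0],0,0.82],[[29.3,6.5,0],0,0.82]])

```text
t: 6.85
position: [0.5319, -0.0108, 0.0383]
ee_rot: [-3.14, 0.006, 0.218]
contact_force: [-7.5, -0.1, 4.5]
opening: 0.0697
```

```bash
python3 -c "
from h import *
view(6,(1.1,1.3),-3)"
```

```text
6.85 [ 0.5319 -0.0108  0.0383] [-3.14   0.006  0.218] [-7.5 -0.1  4.5] 0.06970118281701547
bay [-19.   41.1]
```

View pics/s6c.png

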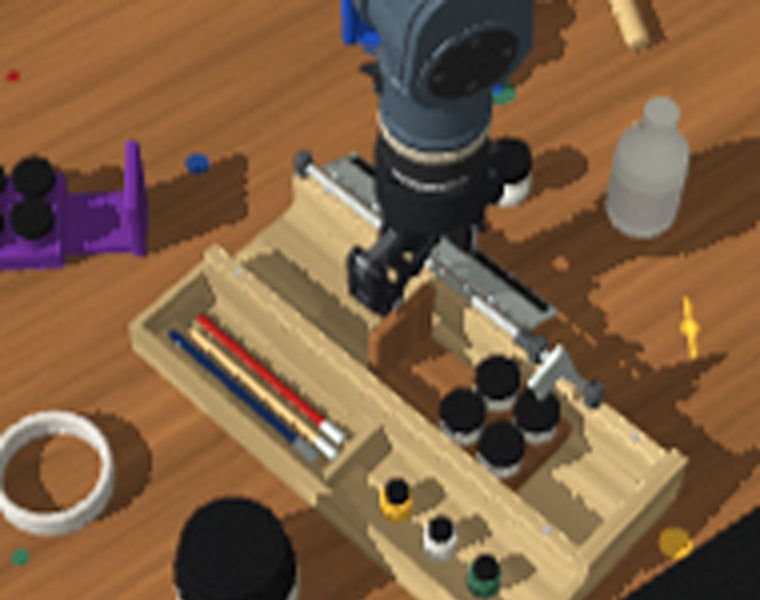

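View pics/w6.png

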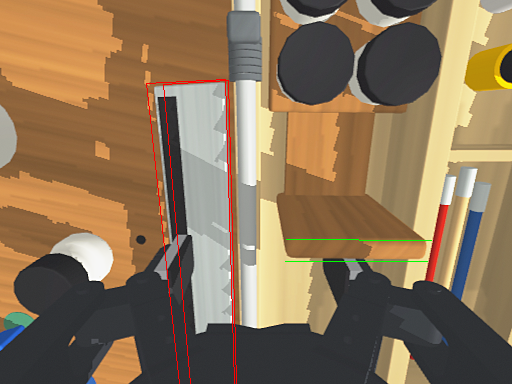

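Call:
arm_command(moves=[[[4.9,1.1,0],0,0.82],[[9.8,2.2,0],0,0.82],[[14.6,3.2,0],0,0.82],[[19.5,4.3,0],0,0.82],[[24.4,5.4,0],0,0.82],[[29.3,6.5,0],0,0.82],[[34.2,7.5,0],0,0.82],[[39.1,8.6,0],0,0.82],[[43.9,9.7,0],0,0.82],[[48.8,10.8,0],0,0.82],[[53.7,11.8,0],0,0.82],[[56.6,12.5,0],0,0.82],[[56.6,12.5,0],0,0.82]])

```text
t: 8.57
position: [0.5881, 0.0016, 0.0383]
ee_rot: [-3.141, 0.007, 0.218]
contact_force: [-7.2, 0.3, 4.5]
opening: 0.0706
```

```bash
python3 -c "
from h import *
view(7,(1.1,1.3),56)"
```

```text
8.575 [0.5881 0.0016 0.0383] [-3.141  0.007  0.218] [-7.2  0.3  4.5] 0.07064639049263227
bay [38.6 41.1]
```

View pics/s7c.png

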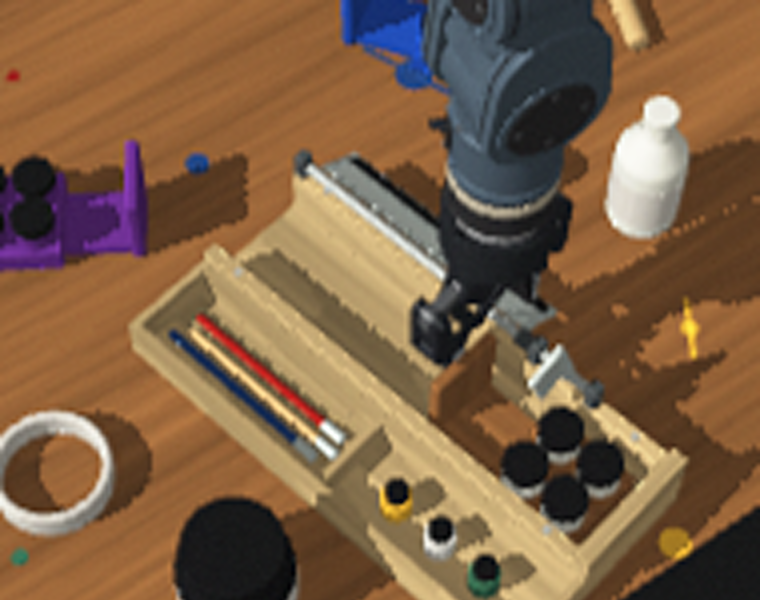

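View pics/w7.png

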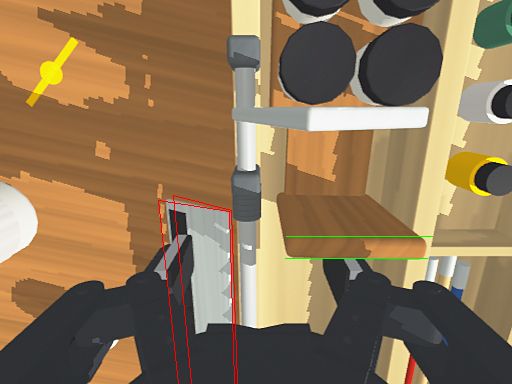

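Call:
arm_command(moves=[[[2.9,0.65,0],0,0.82],[[5.9,1.3,0],0,0.82],[[8.8,1.9,0],0,0.82],[[10.7,2.4,0],0,0.82],[[10.7,2.4,0],0,0.82]])

```text
t: 9.3
position: [0.5987, 0.0039, 0.0383]
ee_rot: [-3.141, 0.007, 0.217]
contact_force: [-7.9, 0.8, 5.5]
opening: 0.0698
```

Call:
arm_command(moves=[[[1,0.2,0],0,0.82],[[2,0.4,0],0,0.82],[[2,0.4,0],0,0.82]])

```text
t: 9.68
position: [0.5992, 0.004, 0.0383]
ee_rot: [-3.141, 0.01, 0.217]
contact_force: [-10.4, -0.8, 8.1]
opening: 0.0698
```

```bash
python3 -c "
from h import *
view(8,(1.1,1.3),67)"
```

```text
9.675 [0.5992 0.004  0.0383] [-3.141  0.01   0.217] [-10.4  -0.8   8.1] 0.06982129840083418
bay [49.9 41.2]
```

View pics/s8c.png

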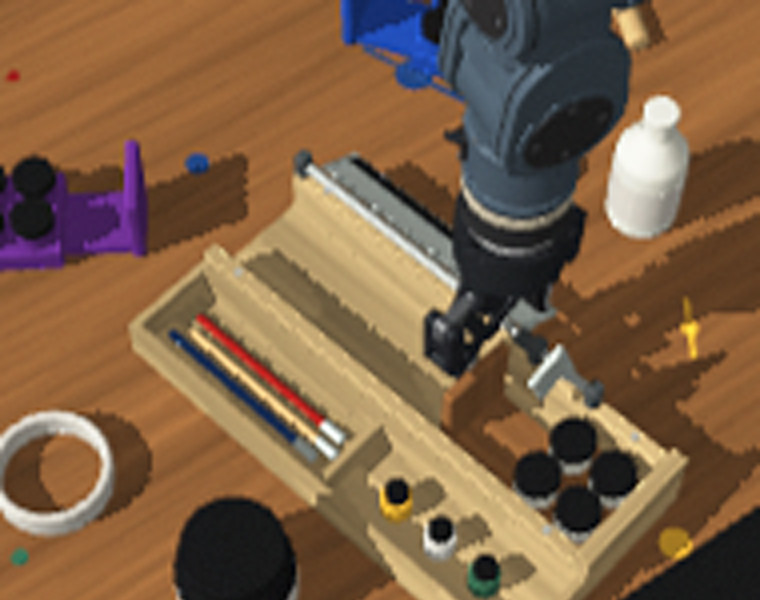

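View pics/w8.png

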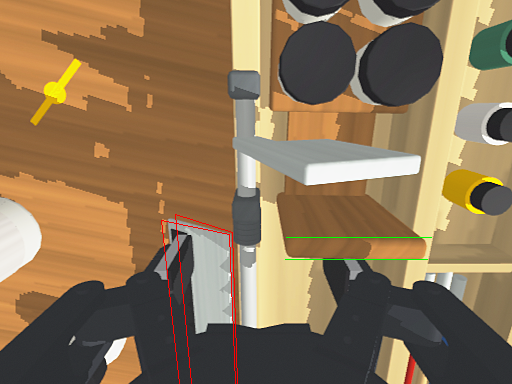

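Commanding 2 mm moved the tool only 0.5 mm, and the force rose, which suggests the rack has met the stop. I'll press a little more to check that it's fully home.

Call:
arm_command(moves=[[[1,0.2,0],0,0.82],[[2.5,0.5,0],0,0.82],[[2.5,0.5,0],0,0.82],[[2.5,0.5,0],0,0.82]])

```text
t: 10.28
position: [0.5993, 0.004, 0.0383]
ee_rot: [-3.141, 0.015, 0.216]
contact_force: [-17.7, -1.4, 12.0]
opening: 0.0699
```

Call:
arm_command(moves=[[[-2,-0.4,0],0,0.82],[[-5,-1.1,0],0,0.82],[[-10,-2.2,0],0,0.82],[[-15,-3.3,0],0,0.82],[[-15,-3.3,10],0,0.82],[[-15,-3.3,20],0,0.82],[[-15,-3.3,30],0,0.82],[[-15,-3.3,42],0,0.82],[[-15,-3.3,56],0,0.82],[[-15,-3.3,80],0,0.82],[[-15,-3.3,120],0,0.82],[[-15,-3.3,160],0,0.82],[[-60,-13,190],0,0.82],[[-110,-24,200],0,0.82],[[-150,-33,200],0,0.82],[[-150,-33,200],0,0.82]])

```text
t: 12.28
position: [0.454, -0.0284, 0.2404]
ee_rot: [3.141, -0.001, 0.217]
contact_force: [0.7, 0.5, 0.5]
opening: 0.0699
```

```bash
python3 -c "
from h import *
view(9,(),67)
t=snap('top','t9.png'); cv2.imwrite('pics/t9c.png',cv2.resize(t[95:220,190:340],None,fx=4.8,fy=4.8,interpolation=cv2.INTER_CUBIC))
a=cv2.imread('pics/s9c.png')
def L(P,col): cv2.polylines(a,[((proj('scene',b2w(PB,P))-(160,140))*4).round().astype(int).reshape(-1,1,2)],False,col,1)
L([(62,30,76),(62,-30,76)],(0,255,0)); L(plate(0),(0,0,255)); L([(110,26,35),(110,-16,35)],(255,0,0)); L([(122,36,54),(197,36,54),(197,-36,54),(122,-36,54)],(0,255,255))
cv2.imwrite('pics/s9o.png',a)
"
```

```text
12.275 [ 0.454  -0.0284  0.2404] [ 3.141e+00 -1.000e-03  2.170e-01] [0.7 0.5 0.5] 0.06993491014599457
bay [-98.9  40.8]
```

View pics/s9o.png

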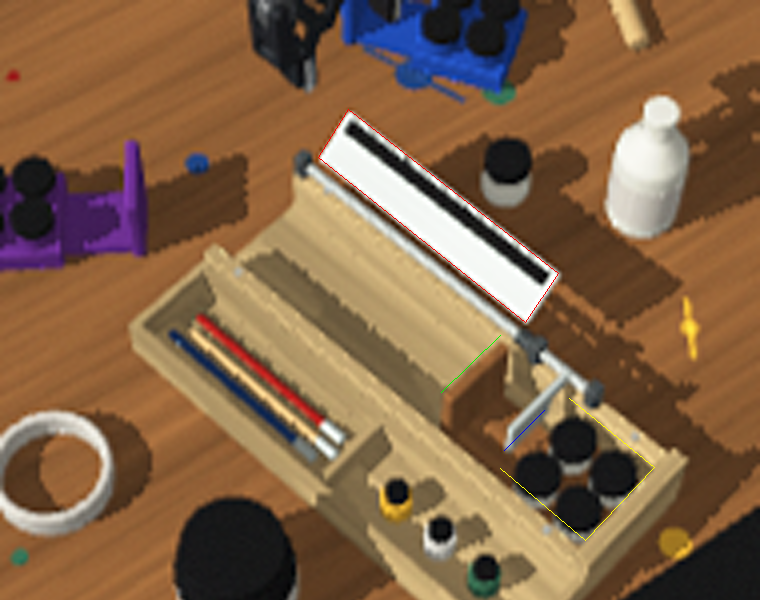

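View pics/w9.png

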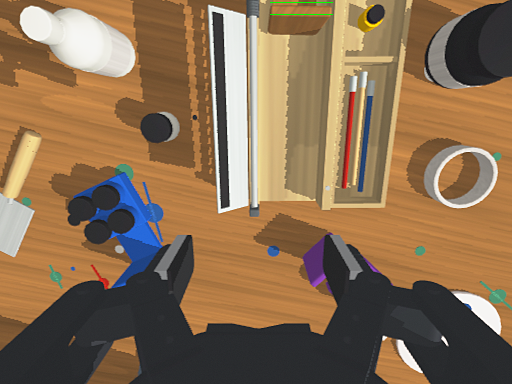

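View pics/t9c.png

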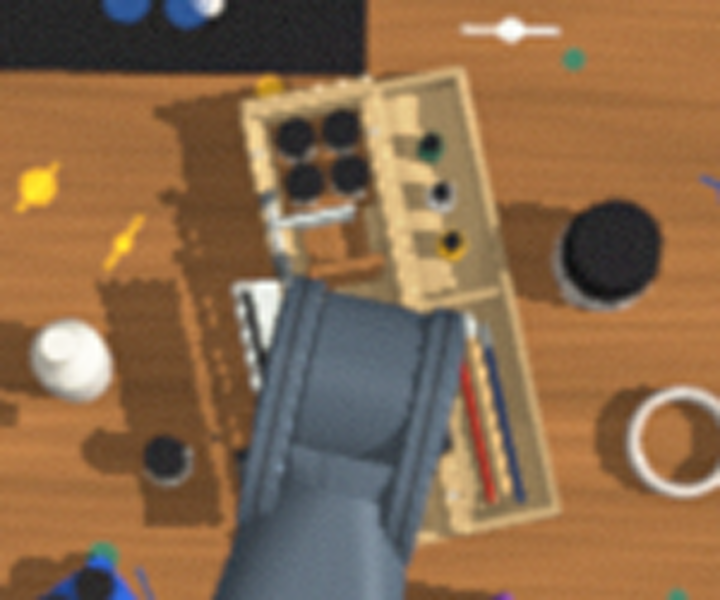

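The board lies on the predicted home line (scene crop around 470,365). The plate outline matches the shut angle, the leaf is behind the jars, and the bystanders haven't moved.

```bash
python3 -c "
from h import *
print(bot.close_job())"
```

```text
the job is handed in; nothing more can be done
None
```

The rack of paint jars is in its bay with the gate shut behind it, and I handed the job in at about 12.4 s of the 35 s allowed.

- **How it was done:** With the fingers set 70 mm apart, one finger pressed the thumb plate down to about 1.2 rad. The other pushed the rack's rear board along the lane to the back stop. I then backed off and lifted, and the gate sprang shut.
- **Fully home:** At the end, 4.5 mm of commanded push moved the tool only about 0.6 mm. The push force rose from 8 N to 18 N, so the rack was firm against the stop.
- **Last pictures:** The rear board is where it should be at home (rear face at bay x 62), and the thumb plate matches its shut outline. The leaf stands behind the jars, the bystanders near the bay look unmoved, and the arm is clear with no contact force.
- **Less certain:** Sliding the rack took about 7–9 N, more than I expected for its weight, and the upward force reached 12 N in the final press. I saw no tipping or jamming in the pictures. The wrist view's overlay was a few millimetres off at the board, within calibration and my estimate of the rack's position. The final close-ups don't cover the bystanders farther from the bay; the arm did not go near them.

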